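Open the spice box and clip the spare jar in

TASK

Open the hinged lid of the wooden spice box all the way back until it meets its stop, and leave it there. Then take the spice jar lying on the chopping board, lay it along the empty pair of spring clips in the box and press it down until it has snapped fully home, level and in line with the clips like the jars beside it. Leave the pepper mill, the flat tin, the mug and the two jars already in the box where they are.

Things in the scene. Friction and masses are not known exactly. Their poses are not given: they have to be found in the camera images.
- spice_box: Wooden box, fixed on the counter, its hinge side to the robot's right: 140 (x) x 256 (y) x 72 mm high, walls 6 mm, inner floor 10 mm above the counter. Origin: centre of its underside; +x to the hinge side, +y along the hinge, z up. Inside, three equal clips lie side by side at y = -76, 0 and +76 mm, x = 0; two hold jars, one is free.
- lid (a joint): Lid angle (rad): 0 shut, grows as the front rises, stop at 1.85 (leaning back past upright). Stiff hinge: it stays at any angle, about 4 N at the lip moves it; may start ajar up to 0.3. Plate 9 mm thick, 162 mm from hinge axis to lip, 260 mm wide, no handle.
- lid_hinge (a point): Middle of the lid's hinge axis, fixed on the box at x = +70, z = 72 mm in the box's frame. The axis runs along the box's y; the plane of the lid's underside passes through it.
- lid_lip (a point): Middle of the lower edge of the lid's front lip, moves with the lid. Shut, it is 72 mm above the counter and sticks out 22 mm beyond the box's front wall, so fingers tilted about 45 degrees can hook it from below and push it up and back.
- free_clip: The empty clip (which of the three places varies): white plastic base 96 (x) x 60 x 4 mm on the box's inner floor, two pairs of sprung jaws 14 mm wide at x = -38 and +38 mm, the 62 mm between the pairs open to fingers. Jaws 40 mm high, 57 mm over their outsides, rounded lips 35 mm apart at 36 mm height. Origin: centre of its underside; x along a clipped jar's axis, z up.
- free_clip_seat (a point): Where the middle of a fully seated jar lies: 24.4 mm above the origin of free_clip, same axes; the seated jar rests on the base. A jar laid on the jaw lips rests with its axis about 22 mm above this point; about 10 to 15 N down on its middle spreads the jaws and snaps it in.
- spare_jar: Spice jar lying on the chopping board, dark cap: round, 41 mm diameter, 105 mm long with cap, 0.08 to 0.15 kg; it can roll. Origin: centre of its base; its z axis runs along the jar to the cap. Either end may point to the hinge when clipped.
- spare_jar_mid (a point): Middle of the spare jar's axis, 52.5 mm from its base.
- cutting_board: Wooden chopping board, 220 (x) x 340 (y) x 21 mm, does not slide. Origin: centre of its underside.
- jar_b: Jar of the same size already in a clip. Origin: centre of its base, z towards its cap. Leave alone.
- jar_c: Jar of the same size already in a clip. Origin: centre of its base, z towards its cap. Leave alone.
- mill: Wooden pepper mill, 58 mm diameter, 150 mm high, standing by one half of the lid's lip. Origin: centre of its underside. Leave alone.
- low_tin: Flat round tin, 86 mm diameter, 40 mm high, standing by the other half of the lip. Origin: centre of its underside. Leave alone.
- mug: Green mug, 92 x 125 x 100 mm, to the right of the box. Origin: centre of its underside. Leave alone.

How it is judged:
On the way, in this order (a step that is already met when the one before it is completed fails the run):
1. the lid is opened to its stop (value of joint lid above 1.78 rad), for 0.2 s.
2. the spare jar is pressed home in the empty clip (z of spare_jar_mid in the frame of free_clip_seat below 0.004 m and horizontal distance between spare_jar_mid and free_clip_seat below 0.013 m), for 0.2 s.
At the end, for the whole second after the job is handed in: The lid stands within 0.07 rad of its stop (above 1.78 rad); the spare jar lies in the empty clip, its middle within 13 mm sideways and lengthwise and 4 mm in height of the seat, in line with the clip within 0.1 rad, released and at rest (all of step 2 and value of joint lid above 1.78 rad and z of spare_jar_mid in the frame of free_clip_seat above -0.004 m and angle between the z axis of spare_jar and the x axis of free_clip, either way round below 0.1 rad and linear speed of spare_jar below 0.02 m/s); the robot touches nothing.
It fails at once if the mill, flat tin or mug is shoved more than 25 mm or tipped over (distance of any of mill, low_tin, mug from where it was at the start of the episode above 0.025 m or angle between any of mill, mug's own z axis and vertical above 0.5 rad).
It fails at once if a jar already in the box is pulled out of its place (distance of any of jar_b, jar_c from where it was at the start of the episode above 0.015 m).
It also fails if it takes over 56 s, if anything falls off the work surface, if the arm or the gripper's body presses on something with over 40 N, if the wrist force passes 120 N, or if a joint passes its speed limit or range.

ROBOT

A 6-joint arm with a two-finger parallel gripper is mounted at the origin on a cart in front of the work surface, level with it; the furniture and walls round the work are solid. World frame = base frame: x ahead of the robot, y to its left, z up, the work surface at z = 0. Lengths are in m, angles in rad, forces in N, time in s.
With the tool pointing down it reaches from about 0.4 to 0.825 m from the base axis. Payload 7 kg.
Tool frame: the origin (TCP) lies midway between the tips of the shut fingers; the grasp point (between the pads) lies 19 mm behind it (arm.hold_point_z is the distance from the TCP to the grasp point, in m); z points along the fingers, x is the direction in which the jaws open and shut, and the axes are right-handed (so a half turn about z gives the same grasp; the last joint's range is limited). The gripper opens to 88 mm and grips with 3 to 60 N. Pads are 19 mm wide; open, the fingers measure 130 mm over their backs; the gripper's body (78 mm by 193 mm) begins 47 mm behind the grasp point.
Start: joints at [1.6, 0.359, 0.012, 0, -1.224, -0.288], TCP at [0.173, 0.652, 0.227] pointing down, gripper open.
Joint ranges: [-3.07, 3.07], [-1.43, 2.12], [-1.02, 1.25], [-3.03, 1.67], [-3.05, -0], [-3.03, 3.03]. Speed limits (rad/s): [2.39, 2.39, 3.01, 3.14, 3.14, 3.14].

INTERFACE

Orientations are given as [roll, pitch, yaw] about the fixed x, y, z axes, in that order (R = Rz(yaw) Ry(pitch) Rx(roll)).
In Python, from station import readout, viewer, job, arm gives the robot as it stands.
- The arm moves only by the tool apply_moves, never from a script. Its argument "deltas" is text: rows parted by semicolons, each of 4 numbers parted by spaces: the shift along the tool's x, y, z in cm, then the turn about the tool's z in rad. A call has 1 to 10 rows; each row shifts and turns the commanded pose from where the row before left it, along the tool's axes as they then stand; what a row does not reach is not made up. A row lasts 1/8 s, in which the tool goes at most 62.5 mm and 10.7 degrees, less where a joint would pass 70% of its speed; a pose out of reach is approached as far as the arm can. A call is refused whole if a number of a shift passes 6.25 or a number of a turn 0.188, either way. A call with a gripper value outside its range is refused whole. "gripper" is the closure, from -1 (fully open) to 1 (shut), so that 0 is half open, set as the call begins (left out, the last holds). The fingers move at their own pace and stop on an object; "squeeze" is the grip in N (left out, the last holds). Time passes only in rows, so rows that do not move let the fingers close. It gives the time, the measured TCP pose, the force and the opening at its end, in the units of the state.
- readout.get_state(): the state, without advancing time (a new reading comes with each control period).
- viewer.grab_frame(name): name is "scene" or "top" or "wrist"; returns a dict with "image" (384x512x3 uint8, red, green, blue), "camera_matrix" (3x3 intrinsics, pixels), "cam_to_world" (4x4, takes a point from camera to world coordinates). Camera axes: x right, y up, looking along -z (the intrinsics and any distortion apply to the point x, -y, -z); pixel columns grow to the right and rows downward; lengths in m; the calibration is good to about 2 mm. A picture is of the moment at which its call begins. There is no depth.
- job.job_done(): hands the job in, once; it reports no verdict.
Trained networks look in the newest picture that a camera, given by its name, has taken for a name from the list of things; names that differ only in an ending like _2 or _b are one class to them, and where a whole thing is asked for, a point or a joint stands for the part that bears it (a point fixed in the world has none). Each returns a list of dicts, best first, with "conf" (0 to 1); they miss things now and then, are a little off and sometimes report something else, mostly with a low value. They report only what shows in the picture. A call takes as long as a camera call.
- viewer.silhouettes(camera, query): "region" (384x512 bool, what is visible of it) and "extent" ([left, top, width, height] in pixels, round what is visible of it).
The state is a dict: "t": time; "q": joint angles; "qd": joint speeds; "joint_efforts": joint torques, N m; "eef_pos": TCP position; "ee_rot": TCP orientation; "force": force on the tool from outside, world axes, zero at the start; "moment": the same for the moment, N m; "width": finger opening in m.
Only numpy, scipy, OpenCV 4.12 (cv2) and the standard library are available. Lean on these libraries where they do the work, as an engineer would, in place of code of your own. Each camera call takes 0.05 s, during which the arm holds its last target.

## Working session

There is one attempt and no reset: what is moved stays moved. The work goes in short steps, Python scripts to look and compute and a tool call to move; the robot and the scene stay as the last step left them, time stands still between calls to the robot, and variables do not carry over. Pictures are saved under pics/ and viewed, and the job is handed in when it is done.

Besides the shell and the picture viewer there is one more tool, called by a JSON object that holds its "fn" and its "kwargs". apply_moves: Moves the arm, as the interface text tells. Its arguments: {"type":"object","properties":{"deltas":{"type":"string"},"gripper":{"type":"number"},"squeeze":{"type":"number"}},"required":["deltas"]}

```bash
ls; mkdir -p pics; python3 - <<'E'
from station import readout, viewer, job, arm
import cv2
print(readout.get_state()); print([a for a in dir(arm) if a[0]!='_'])
for n in ["scene","top","wrist"]:
    f=viewer.grab_frame(n); cv2.imwrite(f"pics/a_{n}.png",f["image"][:,:,::-1]); print(n,f["camera_matrix"].tolist(),f["cam_to_world"].round(4).tolist())
E
```

```text
pics
{'t': 0.0, 'q': array([ 1.60010295e+00,  3.59382343e-01,  1.10795486e-02, -3.78675936e-04,
       -1.22410345e+00, -2.88100505e-01]), 'qd': array([-4.20431502e-04,  7.69003087e-04, -3.16337277e-03, -1.28070269e-05,
       -1.99020111e-03, -9.30228762e-04]), 'joint_efforts': array([-2.26601669e-04, -5.82713056e+01,  2.93053490e+01,  6.99742064e+00,
        6.96349656e-03, -1.38752503e-04]), 'eef_pos': array([0.17263289, 0.6520479 , 0.22562949]), 'ee_rot': array([-3.14147649e+00, -1.64472174e-03, -1.82971926e+00]), 'force': array([-0.10091907,  0.72934969,  0.36308821]), 'moment': array([-0.01844636, -0.01603904,  0.02742307]), 'width': 0.08774795509229738}
['Unreachable', 'hold_point_z']
scene [[354.50125996424174, 0.0, 258.0942272305909], [0.0, 354.50125996424174, 187.2896806941511], [0.0, 0.0, 1.0]] [[-0.6662, 0.3165, -0.6752, -0.2433], [-0.7457, -0.2734, 0.6076, 0.891], [0.0077, 0.9083, 0.4182, 0.5822], [0.0, 0.0, 0.0, 1.0]]
top [[390.2836565850971, 0.0, 248.37975563962323], [0.0, 390.2836565850971, 192.17859392761378], [0.0, 0.0, 1.0]] [[0.0001, 0.9865, -0.164, 0.3767], [-0.9998, 0.0034, 0.0198, 0.2097], [0.0201, 0.164, 0.9863, 1.1861], [0.0, 0.0, 0.0, 1.0]]
wrist [[294.8397966813582, 0.0, 255.6891844129569], [0.0, 294.8397966813582, 190.507538680693], [0.0, 0.0, 1.0]] [[-0.2564, 0.9302, 0.2626, 0.2431], [-0.9666, -0.2473, -0.0676, 0.6346], [0.002, -0.2711, 0.9625, 0.384], [0.0, 0.0, 0.0, 1.0]]
```

View pics/a_scene.png

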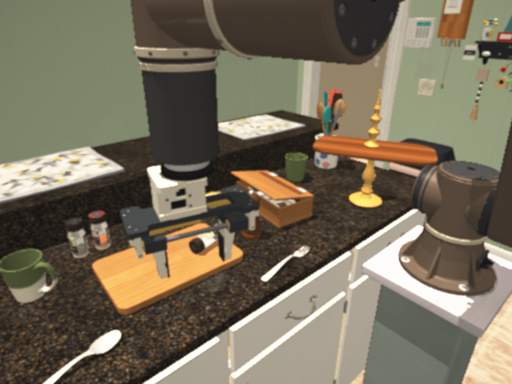

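View pics/a_top.png

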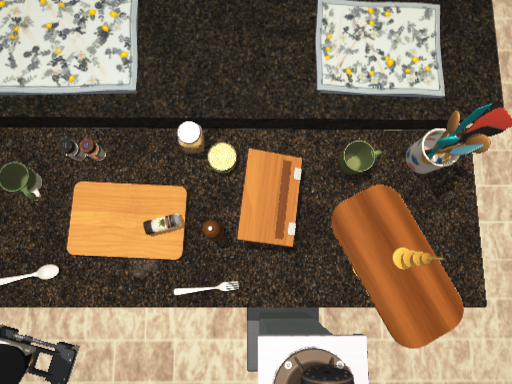

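View pics/a_wrist.png

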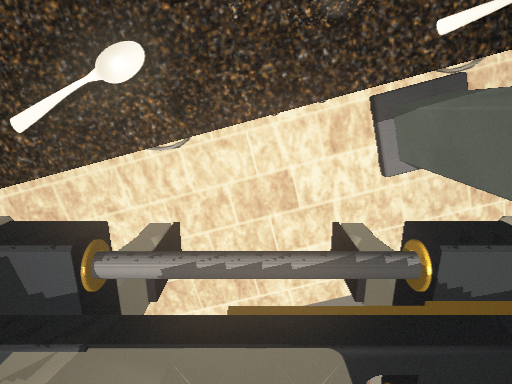

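```bash
cat > h.py <<'E'
from station import readout, viewer, job, arm
import numpy as np, cv2
from scipy.spatial.transform import Rotation as R
def ray(f,u,v):
    K=np.array(f["camera_matrix"]);T=np.array(f["cam_to_world"])
    d=T[:3,:3]@np.array([(u-K[0,2])/K[0,0],-(v-K[1,2])/K[1,1],-1]);return T[:3,3],d
def pz(f,u,v,z):
    o,d=ray(f,u,v);return o+d*(z-o[2])/d[2]
def proj(f,P):
    K=np.array(f["camera_matrix"]);T=np.array(f["cam_to_world"])
    p=T[:3,:3].T@(np.asarray(P)-T[:3,3]);return np.array([K[0,2]+K[0,0]*p[0]/-p[2],K[1,2]+K[1,1]*p[1]/p[2]])
def st():
    s=readout.get_state();print('t',s['t'].round(3) if hasattr(s['t'],'round') else s['t'],'p',s['eef_pos'].round(4),'r',s['ee_rot'].round(3),'q',s['q'].round(3),'F',s['force'].round(1),'w',round(s['width'],4));return s
E
python3 - <<'E'
from h import *
f=viewer.grab_frame("top")
im=f["image"].copy()
for n,z in [("spice_box",.07),("lid_lip",.08),("spare_jar",.042),("cutting_board",.021),("mill",.15),("low_tin",.04),("mug",.1),("free_clip",.03)]:
    for r in viewer.silhouettes("top",n)[:2]:
        ys,xs=np.nonzero(r["region"])
        if len(xs)<5: continue
        (c,wh,a)=cv2.minAreaRect(np.stack([xs,ys],1).astype(np.float32))
        b=cv2.boxPoints((c,wh,a))
        print(n,round(r["conf"],2),r["extent"],pz(f,c[0],c[1],z).round(3),[pz(f,u,v,z)[:2].round(3).tolist() for u,v in b])
s=cv2.resize(im[100:300,60:400],None,fx=2.35,fy=2.35,interpolation=cv2.INTER_CUBIC)
cv2.imwrite("pics/b_top.png",s[:,:,::-1])
f=viewer.grab_frame("scene")
s=cv2.resize(f["image"][110:290,140:330],None,fx=3.2,fy=3.2,interpolation=cv2.INTER_CUBIC)
cv2.imwrite("pics/b_scene.png",s[:,:,::-1])
E
```

```text
spice_box 0.66 [235.7, 146.3, 67.5, 102.1] [0.547 0.123 0.07 ] [[0.424, 0.221], [0.696, 0.188], [0.675, 0.021], [0.404, 0.06]]
spice_box 0.2 [234.5, 149.7, 64.7, 100.3] [0.547 0.125 0.07 ] [[0.425, 0.221], [0.693, 0.19], [0.673, 0.024], [0.406, 0.062]]
lid_lip 0.57 [233.1, 148.8, 69.7, 96.1] [0.544 0.124 0.08 ] [[0.424, 0.222], [0.691, 0.188], [0.669, 0.023], [0.403, 0.063]]
spare_jar 0.98 [144.7, 212.3, 36.1, 23.2] [0.473 0.438 0.042] [[0.478, 0.497], [0.508, 0.39], [0.468, 0.378], [0.439, 0.485]]
cutting_board 0.92 [66.2, 184.2, 124.1, 72.9] [0.484 0.546 0.021] [[0.381, 0.718], [0.606, 0.725], [0.591, 0.367], [0.366, 0.372]]
cutting_board 0.63 [238.7, 150.1, 64.1, 96.2] [0.553 0.121 0.021] [[0.425, 0.222], [0.706, 0.192], [0.687, 0.016], [0.406, 0.053]]
mill 0.58 [203.3, 220.4, 19.5, 22.7] [0.447 0.284 0.15 ] [[0.445, 0.323], [0.486, 0.291], [0.449, 0.245], [0.409, 0.277]]
low_tin 0.62 [208.0, 145.0, 28.8, 27.5] [0.672 0.266 0.04 ] [[0.715, 0.309], [0.716, 0.224], [0.629, 0.224], [0.628, 0.308]]
low_tin 0.21 [143.5, 213.8, 37.1, 19.1] [0.473 0.439 0.04 ] [[0.48, 0.497], [0.505, 0.391], [0.466, 0.381], [0.441, 0.486]]
mug 0.87 [338.7, 141.1, 43.3, 31.5] [ 0.659 -0.127  0.1  ] [[0.644, -0.056], [0.734, -0.129], [0.674, -0.199], [0.586, -0.125]]
```

View pics/b_top.png

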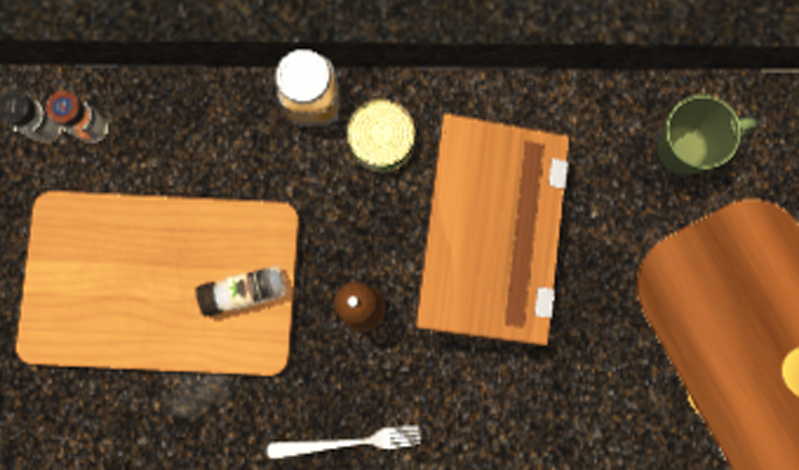

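View pics/b_scene.png

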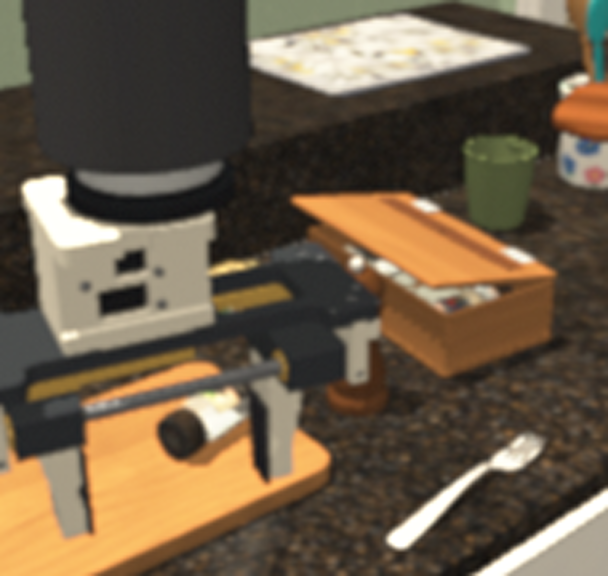

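```bash
cat > fit.py <<'E'
from h import *
from scipy.optimize import least_squares
ft=viewer.grab_frame("top"); fs=viewer.grab_frame("scene")
o,d=ray(fs,366,200); b=pz(fs,366,203,0); print("stand base",b)
for z in (.1,.15,.2,.25,.3,.35): print(z,proj(fs,[b[0],b[1],z]),proj(ft,[b[0],b[1],z]), [pz(ft,*p,z)[:2].round(3).tolist() for p in ((333,215),(380,186),(462,310),(415,347))])
def lidp(p,r,y,n):
    cx,cy,yaw,th=p
    X=np.array([.07-r*np.cos(th)+n*np.sin(th),y,.072+r*np.sin(th)+n*np.cos(th)])
    return R.from_euler('z',yaw).apply(X)+[cx,cy,0]
def boxp(p,X): return R.from_euler('z',p[2]).apply(X)+[p[0],p[1],0]
T=lambda x,y:(x/2.35+60,y/2.35+100)
S=lambda x,y:(x/3.2+140,y/3.2+110)
obs=[(ft,T(444,114),lambda p:lidp(p,.162,.13,.009)),(ft,T(418,328),lambda p:lidp(p,.162,-.13,.009)),
(ft,T(568,135),lambda p:lidp(p,0,.13,.009)),(ft,T(548,345),lambda p:lidp(p,0,-.13,.009)),
(fs,S(445,375),lambda p:boxp(p,[-.07,-.128,0])),(fs,S(552,345),lambda p:boxp(p,[.07,-.128,0])),
(fs,S(440,287),lambda p:lidp(p,.162,-.13,0)),(fs,S(292,200),lambda p:lidp(p,.162,.13,0.009))]
g=lambda p:np.concatenate([proj(f,h(p))-o for f,o,h in obs])
s=least_squares(g,[.547,.13,-1.45,.2],loss='soft_l1')
print(s.x.round(4)); print(g(s.x).reshape(-1,2).round(1).tolist())
E
python3 fit.py; python3 -c "
from h import *;st()"
```

```text
stand base [ 0.34182866 -0.15876918  0.        ]
0.1 [369.87590326 177.45123151] [374.46601149 269.93254662] [[0.493, -0.05], [0.576, -0.187], [0.235, -0.392], [0.14, -0.257]]
0.15 [371.91402025 164.01658792] [380.92427665 270.552028  ] [[0.488, -0.038], [0.567, -0.169], [0.241, -0.365], [0.151, -0.235]]
0.2 [374.02359673 150.11090518] [388.03639739 271.23422768] [[0.482, -0.026], [0.558, -0.151], [0.248, -0.337], [0.162, -0.214]]
0.25 [376.20845799 135.7089682 ] [395.906966   271.98917821] [[0.477, -0.014], [0.549, -0.132], [0.255, -0.309], [0.173, -0.192]]
0.3 [378.47270729 120.78372951] [404.66413901 272.82917247] [[0.472, -0.002], [0.54, -0.114], [0.261, -0.281], [0.184, -0.171]]
0.35 [380.82075162 105.30613971] [414.46666946 273.76943816] [[0.466, 0.01], [0.53, -0.096], [0.268, -0.254], [0.194, -0.15]]
[ 0.5421  0.1162 -1.6835  0.2042]
[[-0.4, -0.1], [-0.1, 0.4], [0.5, 0.2], [0.7, 0.1], [0.4, 1.2], [-0.3, -1.8], [-1.4, 0.6], [-0.2, -2.1]]
t 0.75 p [0.1727 0.6525 0.2266] r [ 3.142 -0.    -1.83 ] q [ 1.6    0.359  0.012 -0.    -1.224 -0.288] F [ 0.1 -0.5  0.4] w 0.0876
```

{"fn": "apply_moves", "kwargs": {"deltas": "0 0 0 0.178; 0 0 0 0.178; 0 0 0 0.178; 0 0 0 0.178; 0 0 0 0.178; 0 0 0 0.178; 0 0 0 0.178; 0 0 0 0.178; 0 0 0 0", "gripper": 1}}

```text
t: 1.88
eef_pos: [0.1727, 0.6525, 0.2266]
ee_rot: [-3.142, -0.0, 3.031]
force: [-0.1, 0.0, -0.3]
width: 0.0036
```

{"fn": "apply_moves", "kwargs": {"deltas": "-4.52 -3.71 0 0; -4.52 -3.71 0 0; -4.52 -3.71 0 0; -4.52 -3.71 0 0; -4.52 -3.71 0 0; -4.52 -3.71 0 0; -4.52 -3.71 0 0; -4.52 -3.71 0 0; -4.52 -3.71 0 0; -4.52 -3.71 0 0"}}

```text
t: 3.12
eef_pos: [0.5817, 0.2319, 0.2269]
ee_rot: [3.141, 0.001, 3.035]
force: [-0.4, 1.2, 1.8]
width: 0.0008
```

{"fn": "apply_moves", "kwargs": {"deltas": "0 0 0 0; 0 0 0 0"}}

```text
t: 3.38
eef_pos: [0.5805, 0.233, 0.2264]
ee_rot: [-3.142, -0.0, 3.031]
force: [-0.7, 0.3, -0.2]
width: 0.0008
```

```bash
cat > view.py <<'E'
from h import *
import sys
st(); t=sys.argv[1]
for n in sys.argv[2:]:
    f=viewer.grab_frame(n)
    s=f["image"]
    if n=='scene': s=cv2.resize(s[100:290,180:380],None,fx=3,fy=3,interpolation=cv2.INTER_CUBIC)
    if n=='top': s=cv2.resize(s[100:300,130:350],None,fx=2.9,fy=2.9,interpolation=cv2.INTER_CUBIC)
    cv2.imwrite(f"pics/{t}_{n}.png",s[:,:,::-1])
E
python3 view.py c scene wrist top
```

```text
t 3.375 p [0.5805 0.233  0.2264] r [-3.142 -0.     3.031] q [ 0.693  0.278 -0.104 -0.    -1.189 -0.804] F [-0.7  0.3 -0.2] w 0.0008
```

View pics/c_scene.png

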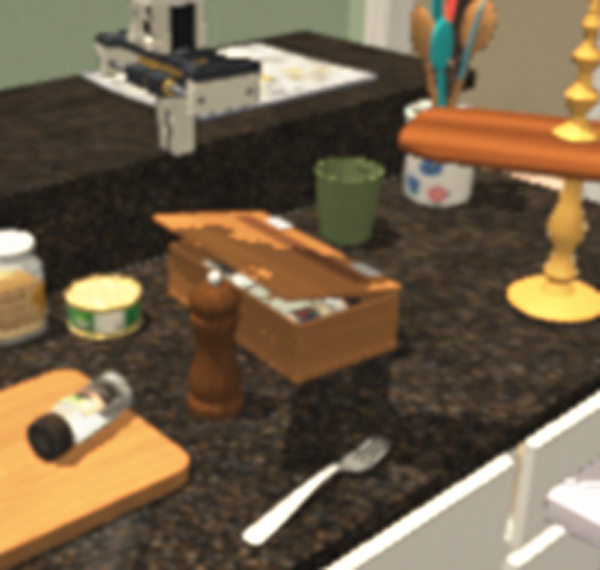

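View pics/c_top.png

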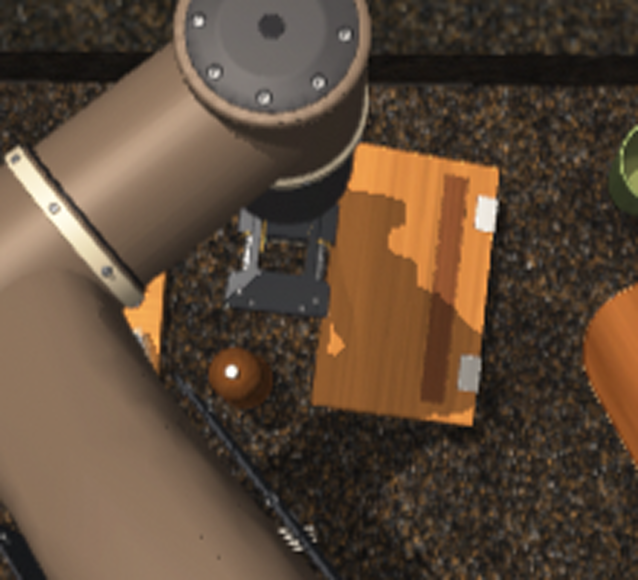

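View pics/c_wrist.png

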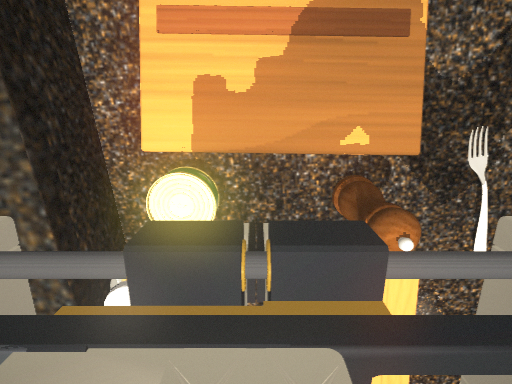

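{"fn": "apply_moves", "kwargs": {"deltas": "0 0 4.6 0; 0 0 4.6 0; 0 0 4.6 0; 0 0 0 0; 0 0 0 0"}}

```text
t: 4.15
eef_pos: [0.5812, 0.2345, 0.0905]
ee_rot: [3.141, 0.002, 3.032]
force: [-0.3, 0.1, 0.7]
width: 0.0006
```

```bash
python3 view.py d scene wrist
```

```text
t 4.15 p [0.5812 0.2345 0.0905] r [3.141e+00 2.000e-03 3.032e+00] q [ 0.695  0.394 -0.271  0.001 -0.904 -0.806] F [-0.3  0.1  0.7] w 0.0006
```

View pics/d_scene.png

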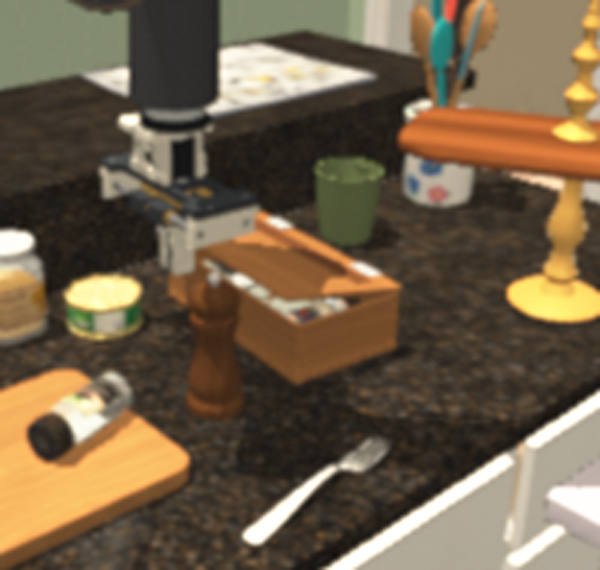

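View pics/d_wrist.png

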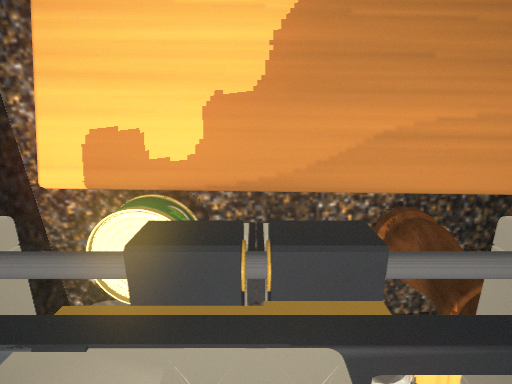

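{"fn": "apply_moves", "kwargs": {"deltas": "0 -1.6 0 0; 0 -0.3 0 0; 0 -0.3 0 0; 0 -0.2 0 0; 0 0 0 0"}}

```text
t: 4.88
eef_pos: [0.5785, 0.2131, 0.0897]
ee_rot: [3.135, 0.003, 3.03]
force: [-5.0, 15.2, 1.3]
width: 0.0003
```

{"fn": "apply_moves", "kwargs": {"deltas": "0 -0.15 -0.4 0; 0 -0.15 -0.4 0; 0 -0.15 -0.4 0; 0 -0.15 -0.4 0"}}

```text
t: 5.38
eef_pos: [0.5781, 0.2087, 0.1061]
ee_rot: [3.133, 0.003, 3.03]
force: [-6.5, 21.2, 2.8]
width: 0.0006
```

```bash
python3 view.py e scene wrist
```

```text
t 5.375 p [0.5781 0.2087 0.1061] r [3.133e+00 3.000e-03 3.030e+00] q [ 0.661  0.357 -0.285 -0.005 -0.921 -0.77 ] F [-6.5 21.2  2.8] w 0.0006
```

View pics/e_scene.png

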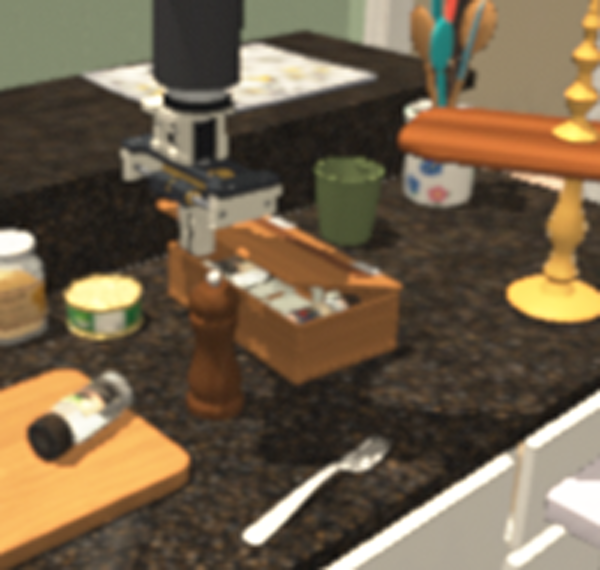

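View pics/e_wrist.png

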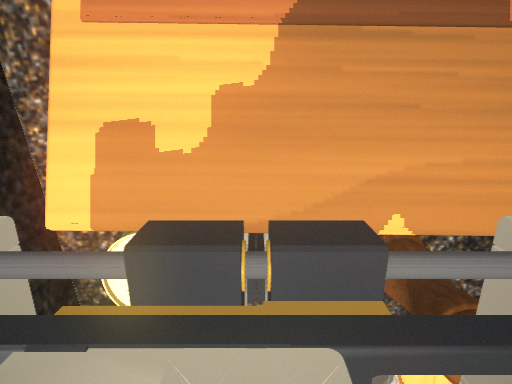

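```bash
python3 - <<'E'
import numpy as np
bx,z=-.0962,.1061
bc,zc=bx-0.003,.1065  # commanded approx
for th in [.32,.4,.48,.56,.64,.72,.8,.88,.96,1.04,1.12,1.2,1.28,1.36,1.44,1.52,1.6,1.68,1.76,1.85,1.93]:
    lx=.07-.162*np.cos(th);lz=.072+.162*np.sin(th)
    ov=.014
    c=lx-.0095+.005 - (ov*np.tan(th-np.pi/2) if th>np.pi/2 else 0); zz=lz-ov
    print(th,'tcp',round(c,4),round(zz,4),'row',round((-(c-bx))*100,2),round(-(zz-z)*100,2)); bx,z=c,zz
E
```

```text
0.32 tcp -0.0883 0.109 row -0.79 -0.29
0.4 tcp -0.0837 0.1211 row -0.46 -1.21
0.48 tcp -0.0782 0.1328 row -0.55 -1.17
0.56 tcp -0.0718 0.1441 row -0.64 -1.12
0.64 tcp -0.0644 0.1547 row -0.73 -1.07
0.72 tcp -0.0563 0.1648 row -0.81 -1.01
0.8 tcp -0.0474 0.1742 row -0.89 -0.94
0.88 tcp -0.0377 0.1829 row -0.96 -0.86
0.96 tcp -0.0274 0.1907 row -1.03 -0.78
1.04 tcp -0.0165 0.1977 row -1.09 -0.7
1.12 tcp -0.0051 0.2038 row -1.14 -0.61
1.2 tcp 0.0068 0.209 row -1.19 -0.52
1.28 tcp 0.0191 0.2132 row -1.23 -0.42
1.36 tcp 0.0316 0.2164 row -1.26 -0.32
1.44 tcp 0.0444 0.2186 row -1.28 -0.22
1.52 tcp 0.0573 0.2198 row -1.29 -0.12
1.6 tcp 0.0698 0.2199 row -1.25 -0.01
1.68 tcp 0.0816 0.219 row -1.18 0.09
1.76 tcp 0.0933 0.2171 row -1.17 0.19
1.85 tcp 0.1061 0.2137 row -1.28 0.34
1.93 tcp 0.1172 0.2097 row -1.11 0.41
```

{"fn": "apply_moves", "kwargs": {"deltas": "0 -0.4 -0.2 0; 0 -0.25 -0.5 0; 0 -0.25 -0.6 0; 0 -0.27 -0.58 0; 0 -0.28 -0.58 0; 0 0 0 0"}}

```text
t: 6.22
eef_pos: [0.577, 0.1971, 0.1329]
ee_rot: [3.128, 0.006, 3.031]
force: [-13.7, 29.7, 15.8]
width: 0.0007
```

```bash
python3 view.py f scene wrist
```

```text
t 6.225 p [0.577  0.1971 0.1329] r [3.128 0.006 3.031] q [ 0.645  0.321 -0.268 -0.007 -0.968 -0.752] F [-13.7  29.7  15.8] w 0.0007
```

View pics/f_scene.png

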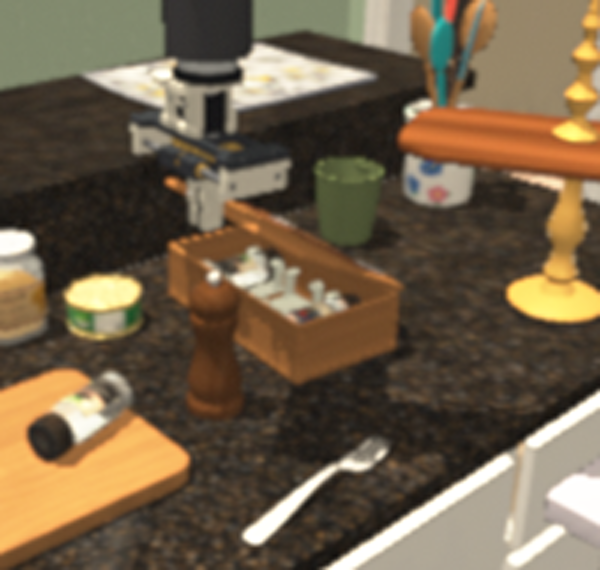

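View pics/f_wrist.png

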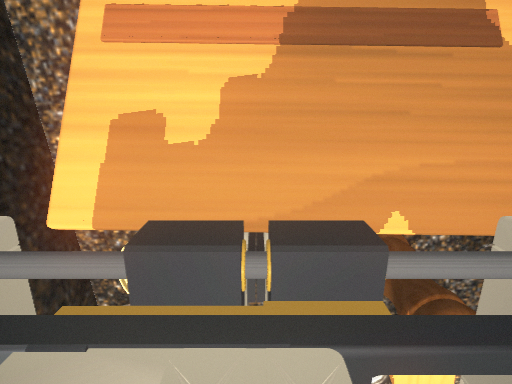

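{"fn": "apply_moves", "kwargs": {"deltas": "0 -0.05 -0.6 0; 0 -0.25 -0.6 0; 0 -0.3 -0.6 0; 0 -0.32 -0.55 0; 0 0 0 0"}}

```text
t: 6.95
eef_pos: [0.5754, 0.1831, 0.1549]
ee_rot: [3.136, 0.003, 3.03]
force: [-4.1, 12.5, 7.0]
width: 0.0004
```

{"fn": "apply_moves", "kwargs": {"deltas": "0 -0.41 -0.5 0; 0 -0.41 -0.5 0; 0 -0.45 -0.47 0; 0 -0.45 -0.47 0; 0 -0.48 -0.43 0; 0 -0.48 -0.43 0; 0 -0.52 -0.39 0; 0 -0.52 -0.39 0"}}

```text
t: 7.95
eef_pos: [0.5713, 0.1446, 0.1902]
ee_rot: [3.138, 0.003, 3.03]
force: [-2.2, 6.6, 4.6]
width: 0.0005
```

{"fn": "apply_moves", "kwargs": {"deltas": "0 -0.55 -0.35 0; 0 -0.55 -0.35 0; 0 -0.57 -0.3 0; 0 -0.57 -0.3 0; 0 -0.6 -0.26 0; 0 -0.6 -0.26 0; 0 -0.62 -0.21 0; 0 -0.62 -0.21 0; 0 -0.63 -0.16 0; 0 -0.63 -0.16 0"}}

```text
t: 9.2
eef_pos: [0.5631, 0.0832, 0.2136]
ee_rot: [-3.141, -0.001, 3.029]
force: [0.8, 1.9, -0.6]
width: 0.0008
```

{"fn": "apply_moves", "kwargs": {"deltas": "0 -0.64 -0.11 0; 0 -0.64 -0.11 0; 0 -0.65 -0.06 0; 0 -0.65 -0.06 0; 0 -0.62 0 0; 0 -0.62 0 0; 0 -0.6 0.05 0; 0 -0.6 0.05 0"}}

```text
t: 10.2
eef_pos: [0.558, 0.0336, 0.2164]
ee_rot: [-3.142, 0.0, 3.03]
force: [-0.4, 2.2, -0.6]
width: 0.0003
```

```bash
python3 view.py g scene wrist
```

```text
t 10.2 p [0.558  0.0336 0.2164] r [-3.142  0.     3.03 ] q [ 0.41   0.176 -0.262  0.    -1.133 -0.522] F [-0.4  2.2 -0.6] w 0.0003
```

View pics/g_scene.png

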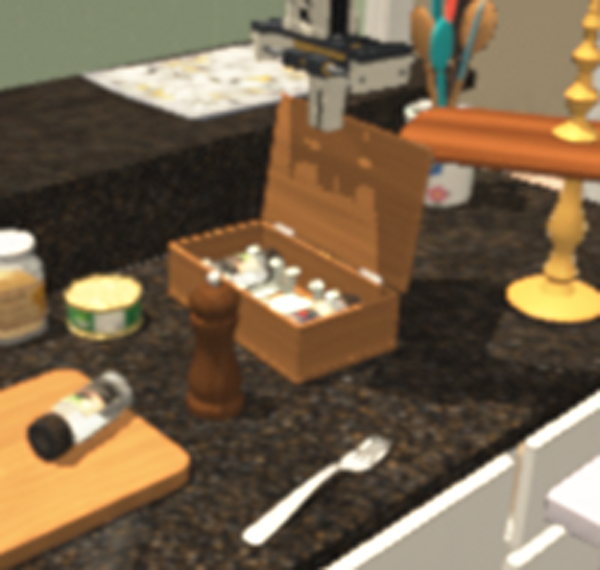

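View pics/g_wrist.png

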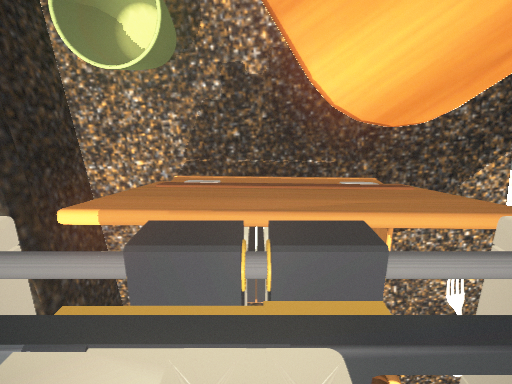

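{"fn": "apply_moves", "kwargs": {"deltas": "0 -0.58 0.1 0; 0 -0.58 0.1 0; 0 -0.6 0.15 0; 0 -0.4 0.1 0"}}

```text
t: 10.8
eef_pos: [0.556, 0.0136, 0.2122]
ee_rot: [3.139, 0.001, 3.029]
force: [-6.7, 20.9, 11.1]
width: 0.0004
```

{"fn": "apply_moves", "kwargs": {"deltas": "0 -0.3 0.1 0; 0 -0.3 0 0; 0 0 0 0"}}

```text
t: 11.18
eef_pos: [0.556, 0.0133, 0.2123]
ee_rot: [3.13, 0.003, 3.031]
force: [-9.9, 33.9, 13.1]
width: 0.0006
```

{"fn": "apply_moves", "kwargs": {"deltas": "0 1.5 0 0; 0 4 -1 0; 0 5 -1 0; 0 0 0 0"}}

```text
t: 11.68
eef_pos: [0.5675, 0.1132, 0.2313]
ee_rot: [-3.141, 0.001, 3.032]
force: [-0.8, 0.0, -0.3]
width: 0.0
```

```bash
python3 view.py i scene wrist top
```

```text
t 11.675 p [0.5675 0.1132 0.2313] r [-3.141e+00  1.000e-03  3.032e+00] q [ 5.350e-01  1.980e-01 -2.000e-01  1.000e-03 -1.173e+00 -6.450e-01] F [-0.8  0.  -0.3] w 0.0
```

View pics/i_scene.png

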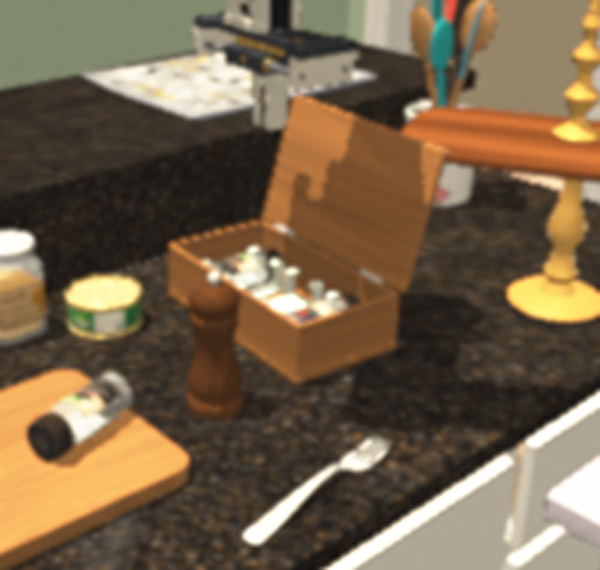

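View pics/i_top.png

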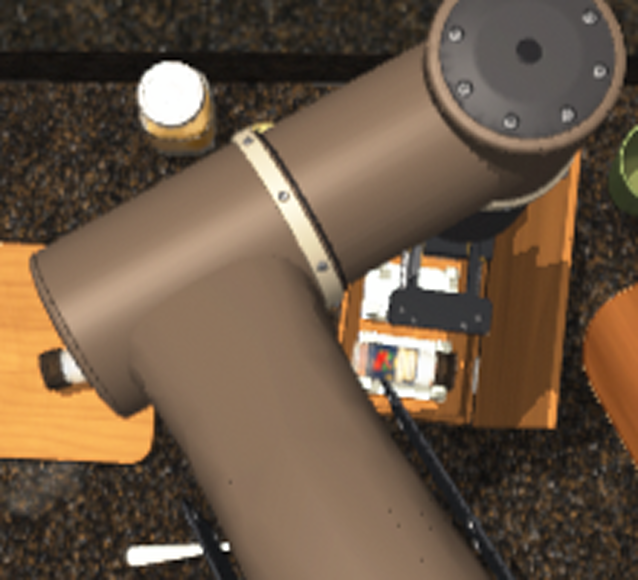

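View pics/i_wrist.png

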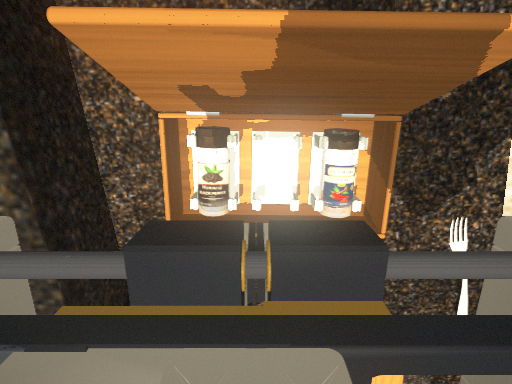

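```bash
cat > ov.py <<'E'
from h import *
import sys
f=viewer.grab_frame("wrist"); im=f["image"].copy()
p=[.5421,.1162,-1.6835]
def B(X): return R.from_euler('z',p[2]).apply(X)+[p[0],p[1],0]
sc=3; x0,y0,x1,y1=140,90,410,240
big=cv2.resize(im[y0:y1,x0:x1],None,fx=sc,fy=sc,interpolation=cv2.INTER_CUBIC)
cv2.imwrite("pics/%s_raw.png"%sys.argv[1],big[:,:,::-1])
def line(L,c):
    P=np.array([(proj(f,B(X))-[x0,y0]+.5)*sc for X in L]).astype(np.int32); cv2.polylines(big,[P],True,c,1)
line([[s*.064,t*.122,.072] for s,t in ((-1,-1),(1,-1),(1,1),(-1,1))],(255,0,0))
line([[s*.048,t*.030,.014] for s,t in ((-1,-1),(1,-1),(1,1),(-1,1))],(0,0,255))
for s in (-1,1):
  for t in (-1,1):
    line([[s*.038+a*.007,t*.0285-t*b,.05] for a,b in ((-1,0),(1,0),(1,.011),(-1,.011))],(0,160,0))
cv2.imwrite("pics/%s_ov.png"%sys.argv[1],big[:,:,::-1])
E
python3 ov.py j
```

```text
(no output)
```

View pics/j_ov.png

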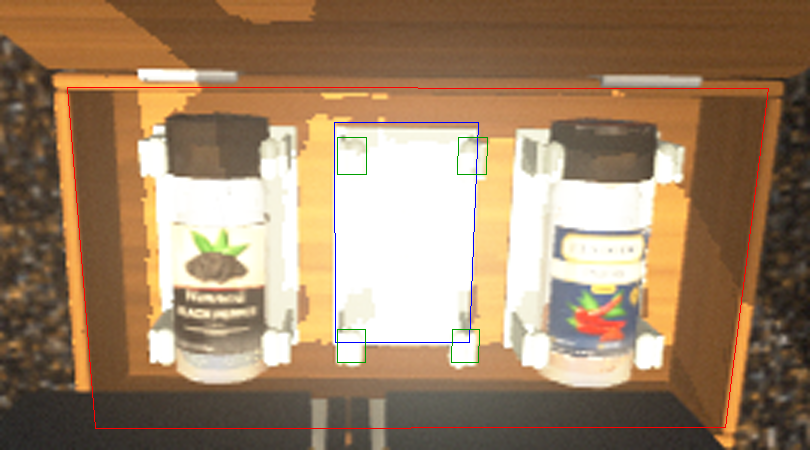

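View pics/j_raw.png

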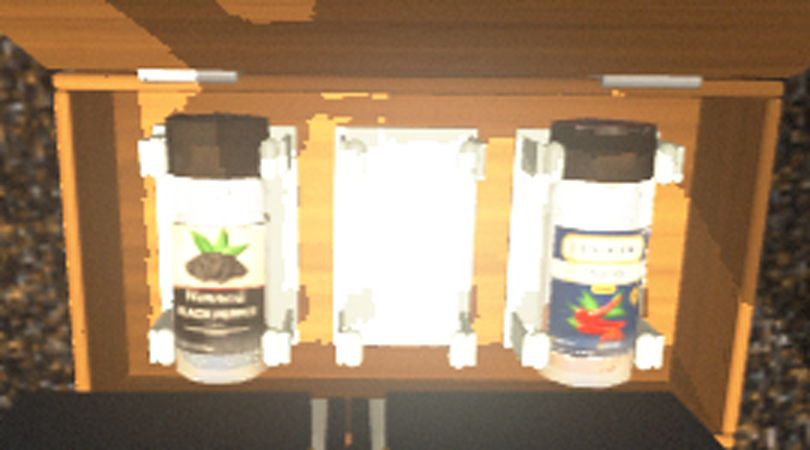

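{"fn": "apply_moves", "kwargs": {"deltas": "1.86 4.46 0 0; 1.86 4.46 0 0; 1.86 4.46 0 0; 1.86 4.46 0 0; 1.86 4.46 0 0; 1.86 4.46 0 0; 1.86 4.46 0 0; 0 0 0 -0.13; 0 0 0 -0.13; 0 0 0 -0.12", "gripper": -1}}

```text
t: 13.12
eef_pos: [0.4727, 0.4346, 0.2306]
ee_rot: [-3.141, -0.001, -2.871]
force: [0.4, 0.6, 0.0]
width: 0.0871
```

```bash
python3 - <<'E'
from h import *
s=st()
f=viewer.grab_frame("wrist"); cv2.imwrite("pics/k_wrist.png",f["image"][:,:,::-1])
for r in viewer.silhouettes("wrist","spare_jar")[:2]:
    ys,xs=np.nonzero(r["region"]); c,wh,a=cv2.minAreaRect(np.stack([xs,ys],1).astype(np.float32))
    b=cv2.boxPoints((c,wh,a)); print(r["conf"],r["extent"],c,wh,a)
    q=[pz(f,u,v,.0415)[:2] for u,v in b]; print(np.round(q,3).tolist(), pz(f,*c,.0415).round(4))
print('tcp px',proj(f,s['eef_pos']))
E
```

```text
t 13.125 p [0.4727 0.4346 0.2306] r [-3.141e+00 -1.000e-03 -2.871e+00] q [ 1.047  0.303 -0.059  0.    -1.209 -0.776] F [0.4 0.6 0. ] w 0.0871
0.67 [236.4, 128.5, 39.2, 93.8] (255.0, 173.5) (91.0, 34.0) 90.0
[[0.505, 0.392], [0.468, 0.382], [0.436, 0.49], [0.477, 0.501]] [0.4722 0.4389 0.0415]
tcp px [255.78133993 235.8473885 ]
```

View pics/k_wrist.png

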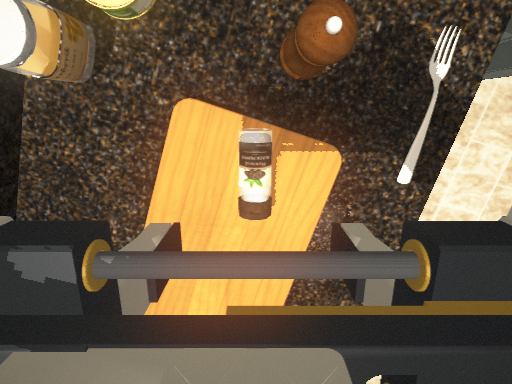

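{"fn": "apply_moves", "kwargs": {"deltas": "0 0 5 0; 0 0 5 0; 0 0 4 0; 0 0 3 0; 0 0 2 0; 0 0 0.7 0; 0 0 0 0; 0 0 0 0"}}

```text
t: 14.22
eef_pos: [0.4728, 0.4362, 0.0351]
ee_rot: [3.141, 0.001, -2.874]
force: [0.5, 0.9, 0.7]
width: 0.0873
```

{"fn": "apply_moves", "kwargs": {"deltas": "0 0.25 0.5 0; 0 0 0.45 0; 0 0 0 0; 0 0 0 0"}}

```text
t: 14.72
eef_pos: [0.4715, 0.4382, 0.0244]
ee_rot: [-3.142, -0.0, -2.874]
force: [-0.5, -0.4, -0.3]
width: 0.0875
```

{"fn": "apply_moves", "kwargs": {"deltas": "0 0 0 0; 0 0 0 0; 0 0 0 0; 0 0 0 0; 0 0 0 0; 0 0 0 0", "gripper": 1, "squeeze": 25}}

```text
t: 15.48
eef_pos: [0.4716, 0.4382, 0.0245]
ee_rot: [3.142, 0.0, -2.874]
force: [-0.2, 0.0, -0.6]
width: 0.0404
```

{"fn": "apply_moves", "kwargs": {"deltas": "0 0 -3 0; 0 0 -5 0; 0 0 -5 0; 0 0 -5 0; 0 0 0 0; 0 0 0 0"}}

```text
t: 16.23
eef_pos: [0.471, 0.4378, 0.2039]
ee_rot: [3.142, -0.001, -2.874]
force: [0.0, 0.3, -1.8]
width: 0.04
```

```bash
python3 view.py l scene wrist
```

```text
t 16.225 p [0.471  0.4378 0.2039] r [ 3.142e+00 -1.000e-03 -2.874e+00] q [ 1.051e+00  3.220e-01 -9.500e-02 -1.000e-03 -1.155e+00 -7.830e-01] F [ 0.   0.3 -1.8] w 0.04
```

View pics/l_scene.png

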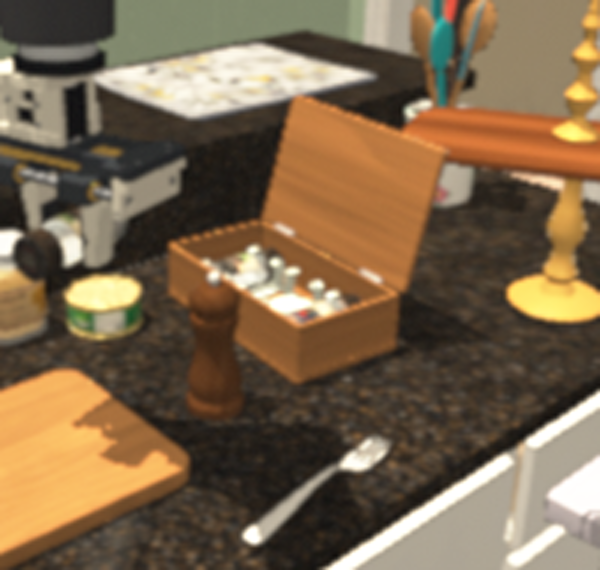

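View pics/l_wrist.png

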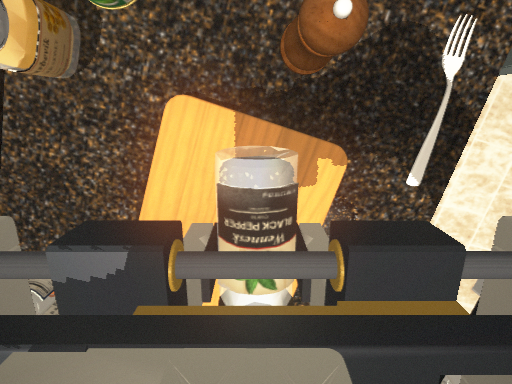

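```bash
python3 - <<'E'
from h import *
s=st(); f=viewer.grab_frame("wrist"); Rt=R.from_euler('xyz',s['ee_rot']); P=s['eef_pos']
for d in (.045,.0525,.06):
    for z in (.0205,0,-.0205):
        print(d,z,proj(f,P+Rt.apply([0,-d,-.017-z])).round(1))
p=[.5421,.1162,-1.6835]; print(P+0)
E
```

```text
t 16.325 p [0.4709 0.4374 0.2028] r [-3.140e+00 -2.000e-03 -2.874e+00] q [ 1.051  0.323 -0.095 -0.    -1.155 -0.783] F [-1.6 -0.3 -1.3] w 0.0401
0.045 0.0205 [255.8 174.4]
0.045 0 [255.8 165.2]
0.045 -0.0205 [255.7 158.3]
0.0525 0.0205 [255.8 156.6]
0.0525 0 [255.8 149.8]
0.0525 -0.0205 [255.7 144.6]
0.06 0.0205 [255.8 138.2]
0.06 0 [255.8 133.9]
0.06 -0.0205 [255.7 130.7]
[0.47091886 0.43744868 0.20277972]
```

{"fn": "apply_moves", "kwargs": {"deltas": "0 0 0 0.127; 0 0 0 0.127; 0 0 0 0.126; -1.53 -4.44 0 0; -1.53 -4.44 0 0; -1.53 -4.44 0 0; -1.53 -4.44 0 0; -1.53 -4.44 0 0; -1.52 -4.44 0 0; -1.52 -4.44 0 0"}}

```text
t: 17.62
eef_pos: [0.5428, 0.1157, 0.2034]
ee_rot: [-3.14, -0.001, 3.03]
force: [0.5, 0.2, -0.8]
width: 0.0401
```

{"fn": "apply_moves", "kwargs": {"deltas": "0 0 5 0; 0 0 3 0; 0 0 0 0; 0 0 0 0"}}

```text
t: 18.12
eef_pos: [0.5437, 0.1176, 0.1252]
ee_rot: [-3.141, 0.001, 3.03]
force: [0.7, 0.1, 0.2]
width: 0.0401
```

```bash
python3 view.py m scene wrist
```

```text
t 18.125 p [0.5437 0.1176 0.1252] r [-3.141e+00  1.000e-03  3.030e+00] q [ 0.566  0.254 -0.39   0.001 -0.927 -0.677] F [0.7 0.1 0.2] w 0.0401
```

View pics/m_scene.png

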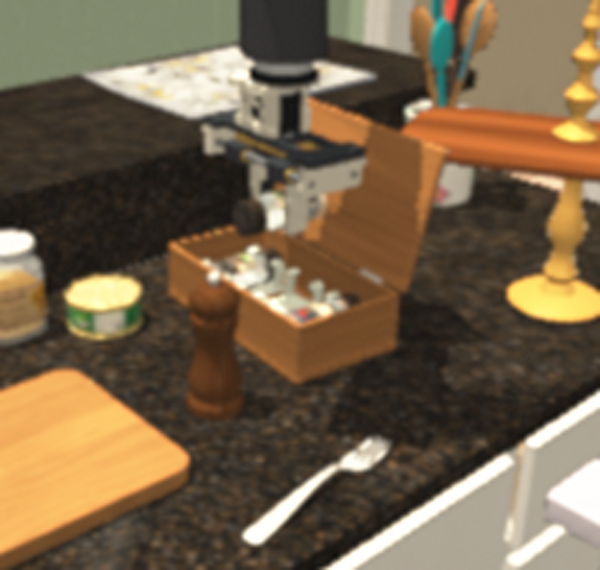

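View pics/m_wrist.png

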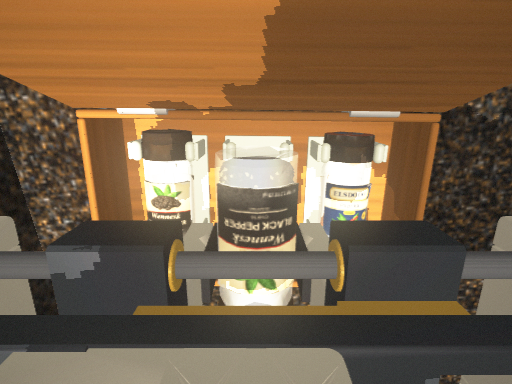

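{"fn": "apply_moves", "kwargs": {"deltas": "0.14 -0.15 3 0; 0 0 3 0; 0 0 1.5 0; 0 0 0.5 0; 0 0 0 0; 0 0 0 0"}}

```text
t: 18.98
eef_pos: [0.5422, 0.1164, 0.0455]
ee_rot: [3.141, 0.001, 3.03]
force: [0.4, 0.3, -1.4]
width: 0.0404
```

{"fn": "apply_moves", "kwargs": {"deltas": "0 0 0.2 0; 0 0 0.2 0; 0 0 0.2 0; 0 0 0.1 0; 0 0 0 0"}}

```text
t: 19.6
eef_pos: [0.5429, 0.1165, 0.0386]
ee_rot: [3.14, 0.003, 3.03]
force: [1.4, -0.3, 6.3]
width: 0.04
```

```bash
python3 view.py n scene wrist
```

```text
t 19.6 p [0.5429 0.1165 0.0386] r [3.14e+00 3.00e-03 3.03e+00] q [ 0.565  0.358 -0.483  0.001 -0.726 -0.677] F [ 1.4 -0.3  6.3] w 0.04
```

View pics/n_scene.png

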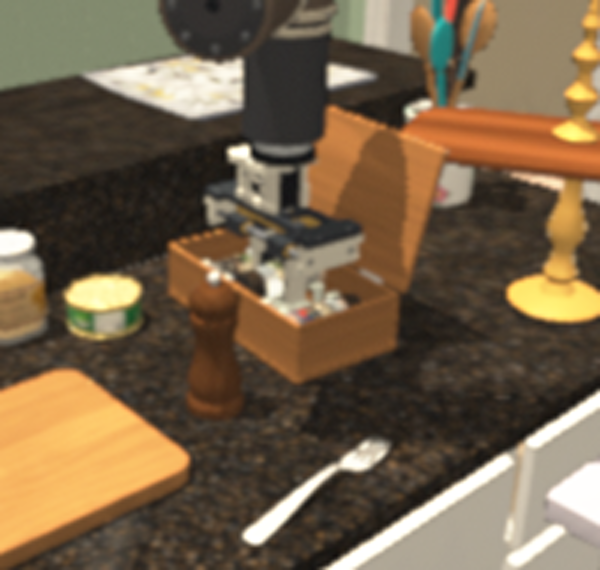

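View pics/n_wrist.png

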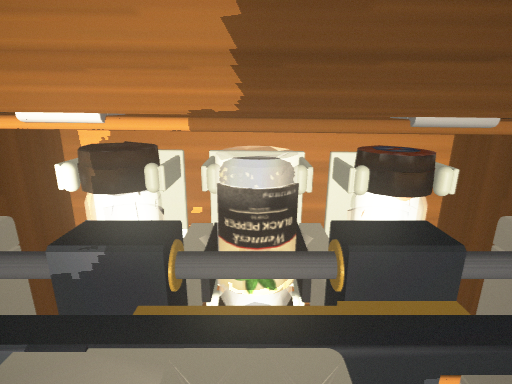

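{"fn": "apply_moves", "kwargs": {"deltas": "0 0 0.2 0; 0 0 0.2 0; 0 0 0.2 0; 0 0 0.2 0; 0 0 0 0", "squeeze": 45}}

```text
t: 20.32
eef_pos: [0.5431, 0.1168, 0.0311]
ee_rot: [3.14, 0.003, 3.03]
force: [0.4, 0.3, 11.6]
width: 0.0398
```

{"fn": "apply_moves", "kwargs": {"deltas": "0 0 0.2 0; 0 0 0.2 0; 0 0 0.2 0; 0 0 0.2 0; 0 0 0 0"}}

```text
t: 20.95
eef_pos: [0.5427, 0.1167, 0.022]
ee_rot: [3.14, 0.002, 3.03]
force: [3.2, 1.6, 1.9]
width: 0.0397
```

{"fn": "apply_moves", "kwargs": {"deltas": "0 0 0.2 0; 0 0 0.15 0; 0 0 0 0"}}

```text
t: 21.32
eef_pos: [0.5416, 0.1161, 0.0176]
ee_rot: [-3.142, -0.0, 3.03]
force: [5.3, 0.0, -2.4]
width: 0.0396
```

{"fn": "apply_moves", "kwargs": {"deltas": "0 0 0 0; 0 0 0 0; 0 0 0 0; 0 0 0 0", "gripper": -0.3}}

```text
t: 21.82
eef_pos: [0.5411, 0.1159, 0.0178]
ee_rot: [-3.141, -0.001, 3.03]
force: [0.4, 0.1, -0.4]
width: 0.0565
```

{"fn": "apply_moves", "kwargs": {"deltas": "0 0 -1 0; 0 0 -2 0; 0 0 -3 0; 0 0 -3 0; 0 0 0 0"}}

```text
t: 22.45
eef_pos: [0.5431, 0.1168, 0.1113]
ee_rot: [3.139, 0.005, 3.03]
force: [-0.4, -1.0, -1.1]
width: 0.0567
```

```bash
python3 view.py o scene wrist
```

```text
t 22.45 p [0.5431 0.1168 0.1113] r [3.139 0.005 3.03 ] q [ 0.565  0.265 -0.411  0.001 -0.889 -0.677] F [-0.4 -1.  -1.1] w 0.0567
```

View pics/o_scene.png

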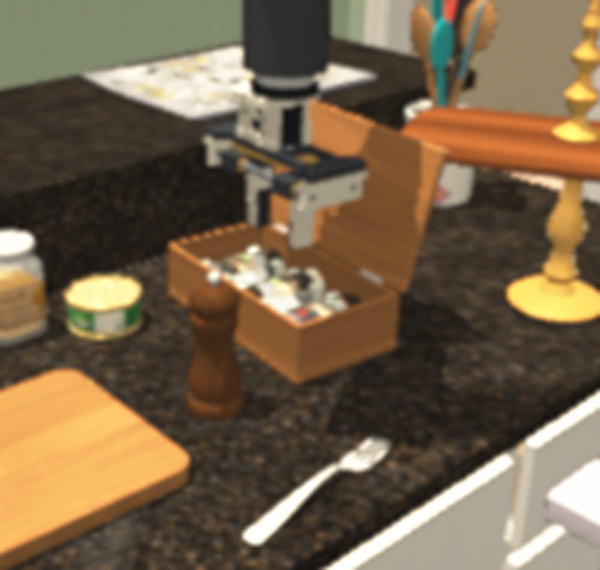

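View pics/o_wrist.png

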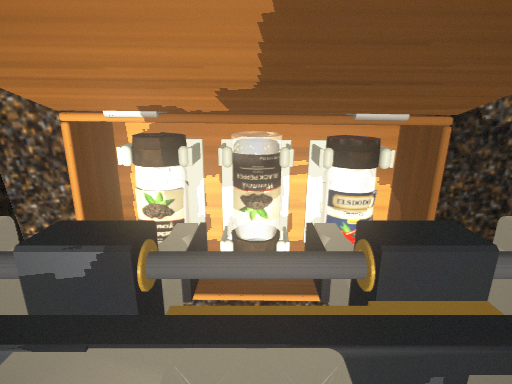

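{"fn": "apply_moves", "kwargs": {"deltas": "0 0 0 0; 0 0 0 0; 0 0 0 0; 0 0 0 0; 0 0 2.5 0; 0 0 2 0; 0 0 0.5 0; 0 0 0 0", "gripper": 1}}

```text
t: 23.55
eef_pos: [0.5416, 0.116, 0.058]
ee_rot: [-3.141, -0.0, 3.03]
force: [-0.1, 0.1, 1.5]
width: 0.0006
```

{"fn": "apply_moves", "kwargs": {"deltas": "0 0 0.3 0; 0 0 0.2 0; 0 0 0.2 0; 0 0 0 0"}}

```text
t: 24.05
eef_pos: [0.5445, 0.1163, 0.0548]
ee_rot: [3.14, 0.006, 3.032]
force: [-1.3, -6.1, 21.6]
width: 0.0003
```

{"fn": "apply_moves", "kwargs": {"deltas": "0 0 -2 0; 0 0 -4 0; 0 0 -5 0; 0 3 -4 0; 0 3 -2 0; 0 3 0 0; 0 0 0 0; 0 0 0 0"}}

```text
t: 25.05
eef_pos: [0.5513, 0.2052, 0.2209]
ee_rot: [-3.141, -0.0, 3.03]
force: [-0.4, -0.9, -0.5]
width: 0.0002
```

```bash
python3 view.py p scene top; python3 ov.py p; python3 - <<'E'
from h import *
p=[.5421,.1162,-1.6835]; Ri=R.from_euler('z',-p[2])
f=viewer.grab_frame("wrist")
for r in viewer.silhouettes("wrist","spare_jar")[:4]:
    ys,xs=np.nonzero(r["region"]); c,wh,a=cv2.minAreaRect(np.stack([xs,ys],1).astype(np.float32))
    q=np.array([Ri.apply(pz(f,u,v,.0345)-[p[0],p[1],0])[:2] for u,v in cv2.boxPoints((c,wh,a))]); print(round(r["conf"],2),c,wh,a,q.mean(0).round(4))
E
```

```text
t 25.05 p [0.5513 0.2052 0.2209] r [-3.141 -0.     3.03 ] q [ 0.689  0.221 -0.194 -0.    -1.156 -0.8  ] F [-0.4 -0.9 -0.5] w 0.0002
0.69 (254.49996948242188, 87.99998474121094) (103.99998474121094, 34.99999237060547) 90.0 [0.0015 0.0001]
```

View pics/p_ov.png

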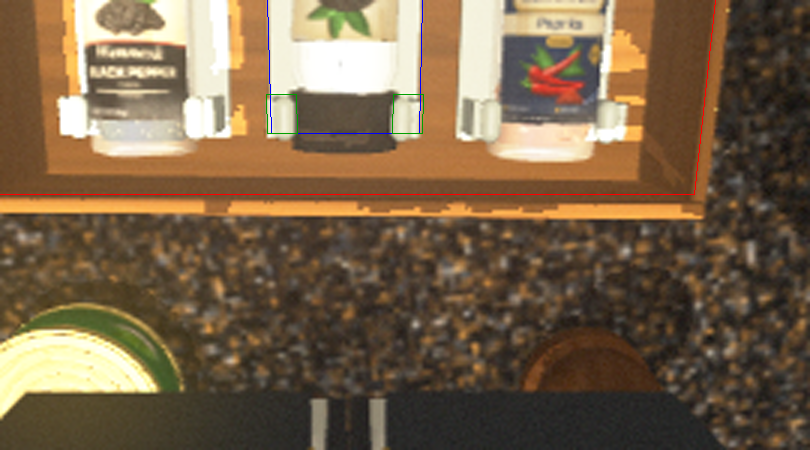

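View pics/p_scene.png

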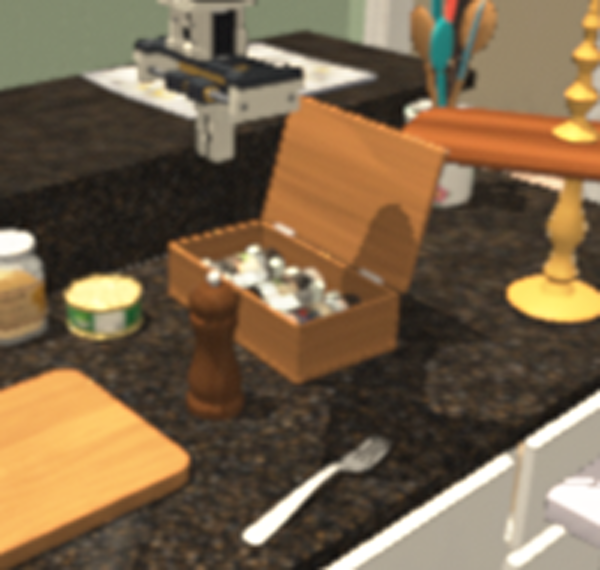

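```bash
python3 - <<'E'
from h import *
f=viewer.grab_frame("scene"); p=[.5421,.1162,-1.6835]
for th in (1.7,1.78,1.85,1.9):
    print(th,[((proj(f,R.from_euler('z',p[2]).apply([.07-.162*np.cos(th)+n*np.sin(th),y,.072+.162*np.sin(th)+n*np.cos(th)])+[p[0],p[1],0])-[180,100])*3).round(0).tolist() for y,n in ((.13,0),(-.13,0),(-.13,.009))])
print(job.job_done())
E
```

```text
1.7 [[276.0, 89.0], [429.0, 146.0], [435.0, 146.0]]
1.78 [[284.0, 90.0], [438.0, 146.0], [443.0, 146.0]]
1.85 [[291.0, 90.0], [445.0, 147.0], [450.0, 147.0]]
1.9 [[296.0, 91.0], [450.0, 148.0], [455.0, 149.0]]
the job is handed in; nothing more can be done
None
```

The lid is open at its stop and the spare jar is snapped into the middle clip. I handed the job in at about 25 s of the 56 s allowed.

- **Lid:** The tool can't be tilted through the move interface, so I did not hook the lip at 45 degrees. I pushed it up and back with the closed, vertical fingers. At the end the lid stopped moving while the push rose to about 34 N, and it did not move when I let go. The last picture puts it at about 1.80 to 1.9 rad; the two lip corners I compared disagree slightly within that range.
- **Jar:** I laid it on the clip and pressed it while gripped. The force rose to about 12 N and then dropped as it snapped in. After letting go I pressed its top with closed fingers. They met it at 54.8 mm, against 54.9 mm expected for a seated jar, and it held under 21 N.
- **Position:** The last wrist picture puts the jar's middle about 1.5 mm from the seat, in line with the clip.
- **Left alone:** In the last pictures the mill, the tin and the two other jars look unmoved. The mug was hidden behind the lid in the last scene view, so I did not check it at the end, but the arm did not touch it. The gripper was clear of everything at hand-in.

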